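Put the bezel away and close the parts pots

TASK

Stand the copper bezel cup upright on the floor of the largest of the three open aluminium pots, then close all three pots, each with the lid of its own size seated flat and centred on the rim. Leave the pots where they stand, and leave the red polish tin and the other tools alone.

Things in the scene. Friction and masses are not known exactly. Their poses are not given: they have to be found in the camera images.
- small_pot: the smallest of three plain round aluminium pots, open at the top, standing loose on the worktop: outside diameter 52 mm, bore 44 mm, rim 36 mm high, floor 4 mm thick. Origin: centre of its underside, z up; round, so its yaw means nothing.
- middle_pot: the middle-sized of three plain round aluminium pots, open at the top, standing loose on the worktop: outside diameter 68 mm, bore 60 mm, rim 36 mm high, floor 4 mm thick. Origin: centre of its underside, z up; round, so its yaw means nothing.
- large_pot: the largest of three plain round aluminium pots, open at the top, standing loose on the worktop: outside diameter 84 mm, bore 76 mm, rim 36 mm high, floor 4 mm thick. Origin: centre of its underside, z up; round, so its yaw means nothing.
- small_lid: the smallest of three loose aluminium lids, black knob up, disc 58 mm across, for the small pot. Origin: underside centre, z up. Upward: tapered spigot 8 mm deep (26 mm wide below, 36 above; enters the bore with 4 mm to spare all round); disc from 8 to 12 mm; stem 11 mm thick; knob 16 mm in diameter from 16 to 30 mm: grasp it there. Seated, its origin is 28 mm above the pot's.
- middle_lid: the middle-sized of three loose aluminium lids, black knob up, disc 74 mm across, for the middle pot. Origin: underside centre, z up. Upward: tapered spigot 8 mm deep (42 mm wide below, 52 above; enters the bore with 4 mm to spare all round); disc from 8 to 12 mm; stem 11 mm thick; knob 16 mm in diameter from 16 to 30 mm: grasp it there. Seated, its origin is 28 mm above the pot's.
- large_lid: the largest of three loose aluminium lids, black knob up, disc 90 mm across, for the large pot. Origin: underside centre, z up. Upward: tapered spigot 8 mm deep (58 mm wide below, 68 above; enters the bore with 4 mm to spare all round); disc from 8 to 12 mm; stem 11 mm thick; knob 16 mm in diameter from 16 to 30 mm: grasp it there. Seated, its origin is 28 mm above the pot's.
- bezel: small copper bezel cup, round, open at the top, 24 mm in diameter at the rim and 21 mm at the base, 13 mm high, standing loose on its closed base, 20 g. Origin: centre of its underside, z up. Grasp it across the outside.
- rouge_tin: bystander: a round red polish tin with a slip lid, 62 mm in diameter, 22 mm high, loose; not part of the job. Origin: centre of its underside.

How it is judged:
On the way:
1. the bezel stands released in the largest pot, whose lid is not yet on (horizontal distance between bezel and large_pot below 0.03 m and z of bezel in the frame of large_pot between 0 and 0.012 m and angle between bezel's own z axis and vertical below 0.3 rad and contact force between the fingers and bezel below 0.05 N and distance between large_lid and large_pot above 0.06 m), for 0.2 s.
At the end, for the whole second after the job is handed in: The bezel stands upright on the floor of the largest pot (within 30 mm of its axis, tilt under 0.3 rad). Each lid is seated on the pot of its size: axes within 8 mm, lid's origin 24 to 31 mm above the pot's, tilt under 0.08 rad. The pots stand upright on the worktop, and everything is at rest (horizontal distance between bezel and large_pot below 0.03 m and z of bezel in the frame of large_pot between 0 and 0.012 m and angle between bezel's own z axis and vertical below 0.3 rad and linear speed of each of bezel, small_lid, small_pot, middle_lid, middle_pot, large_lid, large_pot below 0.02 m/s and horizontal distance between small_lid and small_pot below 0.008 m and z of small_lid in the frame of small_pot between 0.024 and 0.031 m and angle between each of small_lid, small_pot, middle_lid, middle_pot, large_lid, large_pot's own z axis and vertical below 0.08 rad and height (world z) of each of small_pot, middle_pot, large_pot below 0.004 m and horizontal distance between middle_lid and middle_pot below 0.008 m and z of middle_lid in the frame of middle_pot between 0.024 and 0.031 m and horizontal distance between large_lid and large_pot below 0.008 m and z of large_lid in the frame of large_pot between 0.024 and 0.031 m); the robot touches nothing.
It fails at once if the red polish tin is pushed more than 3 cm from its place (distance of rouge_tin from where it was at the start of the episode above 0.03 m).
It fails at once if the small pot is shifted more than 4 cm (distance of small_pot from where it was at the start of the episode above 0.04 m).
It fails at once if the middle pot is shifted more than 4 cm (distance of middle_pot from where it was at the start of the episode above 0.04 m).
It fails at once if the large pot is shifted more than 4 cm (distance of large_pot from where it was at the start of the episode above 0.04 m).
It also fails if it takes over 88 s, if anything falls off the work surface, if the arm or the gripper's body presses on something with over 40 N, if the wrist force passes 120 N, or if a joint passes its speed limit or range.

ROBOT

A 6-joint arm with a two-finger parallel gripper is mounted at the origin on a cart in front of the work surface, level with it; the furniture and walls round the work are solid. World frame = base frame: x ahead of the robot, y to its left, z up, the work surface at z = 0. Lengths are in m, angles in rad, forces in N, time in s.
With the tool pointing down it reaches from about 0.275 to 0.825 m from the base axis. Payload 4.9 kg.
Tool frame: the origin (TCP) lies midway between the tips of the shut fingers; the grasp point (between the pads) lies 19 mm behind it; z points along the fingers, y is the line along which they close (so a half turn about z gives the same grasp; the last joint's range is limited). The gripper opens to 85 mm and grips with 20 to 120 N. Pads are 22 mm wide; open, the fingers measure 114 mm over their backs; the gripper's body (76 mm by 85 mm) begins 54 mm behind the grasp point. The pads swing forward as they close: fully open they stand 13 mm farther back than shut.
Start: joints at [-1.483, 0.326, -0.193, 1.052, 0, 1.437], TCP at [0.121, -0.537, 0.231] pointing down, gripper open.
Joint ranges: [-2.65, 2.65], [-0.97, 1.79], [-1.3, 1.35], [-1.93, 2.1], [-1.47, 1.37], [-3.14, 3.14]. Speed limits (rad/s): [2.57, 2.57, 3.14, 3.14, 3.14, 3.14].

INTERFACE

Orientations are given as a unit quaternion [w, x, y, z].
In Python, from station import manip, capture gives the robot as it stands (manip), with the cameras as plain functions.
- The arm moves only by the tool tcp_steps, called in YAML: its name, and indented under it one key for each argument. Schema: {"type":"object","properties":{"increments":{"type":"object","properties":{"tx":{"type":"array","items":{"type":"number"},"minItems":1,"maxItems":20},"ty":{"type":"array","items":{"type":"number"},"minItems":1,"maxItems":20},"tz":{"type":"array","items":{"type":"number"},"minItems":1,"maxItems":20},"turn":{"type":"array","items":{"type":"number"},"minItems":1,"maxItems":20},"aperture":{"type":"array","items":{"type":"number"},"minItems":1,"maxItems":20}},"additionalProperties":false,"required":["tx","ty","tz","turn","aperture"]},"clamp_n":{"type":"number"},"only":{"type":"string"},"quiet":{"type":"boolean"},"lines":{"type":"string"}},"required":["increments"],"additionalProperties":false}. increments is an object with one list for each field, all of the same length, 1 to 20, a row being the entries at one place: tx, ty, tz (the shift in shares of 0.8 m (1.0 is 0.8 m)), turn (a turn about the tool's z in shares of 2 rad (1.0 is 2 rad)), aperture (the finger opening in m); each row is the pose to reach, as a shift and turn from the pose commanded when the call began, along the tool's axes at that moment; what a row does not reach only later rows make up. A row lasts 1/12 s, in which the tool goes at most 0.0417 m and 0.125 rad, less where a joint would pass 70% of its speed; a pose out of reach is approached as far as the arm can. The fingers move at their own pace and stop on an object; clamp_n is the grip in N (left out, the last holds). Time passes only in rows, so rows that do not move let the fingers close. The tool returns the time, the measured TCP pose, the force, the opening and the grip force at its end. only (a regular expression) keeps the lines of the reply that match it, lines (a string "A,B") keeps lines A to B, and quiet returns only ok. No shift or turn number may pass 1 either way. Input that does not fit is refused with a message, and nothing moves.
- manip.state(): the state, without advancing time (a new reading comes with each control period).
- capture(name): name is "scene" or "top" or "wrist"; returns a dict with "img" (384x512x3 uint8, red, green, blue), "fx", "fy", "cx", "cy" (pixels), "R" (3x3) and "t" (3): a world point X has camera coordinates R X + t. Camera axes: x right, y down, z forward; pixel columns grow to the right and rows downward; lengths in m; the calibration is good to about 2 mm. A picture is of the moment at which its call begins. There is no depth.
- manip.close_job(): hands the job in; it is judged then, once.
The state is a dict: "time_s": time; "joint_positions": joint angles; "joint_velocities": joint speeds; "effort": joint torques, N m; "position": TCP position; "eef_rot": TCP orientation; "wrist_force": force on the tool from outside, world axes, zero at the start; "ft_torque": the same for the moment, N m; "gripper_width": finger opening in m; "finger_force": force on a finger pad.
Only numpy, scipy, OpenCV 4.12 (cv2) and the standard library are available. Lean on these libraries where they do the work, as an engineer would, in place of code of your own. Each camera call takes 0.05 s, during which the arm holds its last target. There are 200 camera calls.

## Working session

There is one attempt and no reset: what is moved stays moved. The work goes in short steps, Python scripts to look and compute and a tool call to move; the robot and the scene stay as the last step left them, time stands still between calls to the robot, and variables do not carry over. Pictures are saved under pics/ and viewed, at most 14 in all, crops included, and the job is handed in when it is done.

```bash
ls; mkdir -p pics
```

Run:
```python
from station import manip, capture
import cv2
for n in("scene","top"):
    c=capture(n); cv2.imwrite(f"pics/{n}0.png",c["img"][:,:,::-1]); print(n,c["fx"],c["cx"],c["cy"],c["R"],c["t"])
s=manip.state();print(s)
```

```text
pics
station.py
scene 407.8528006365722 263.2855296990973 190.36305246753633 [[-0.87934509 -0.47613361  0.00700052]
 [-0.36260019  0.65999232 -0.6579751 ]
 [ 0.30866377 -0.58112557 -0.75300714]] [0.38942078 0.33209206 0.59547205]
top 429.39493500312113 250.27247826097528 189.5229311974994 [[ 0.00568786 -0.99997997  0.00277634]
 [-0.98333673 -0.00609764 -0.18169118]
 [ 0.18170447 -0.00169665 -0.98335172]] [-0.20414803  0.54839235  0.77803479]
{'time_s': 0.1, 'joint_positions': array([-1.48319902e+00,  3.26862461e-01, -1.93482843e-01,  1.05198690e+00,
       -1.50602562e-06,  1.43659336e+00]), 'joint_velocities': array([ 5.19786079e-04, -1.67266542e-03,  3.45620244e-03,  1.61448880e-03,
        8.16491360e-06, -3.46157440e-04]), 'effort': array([ 1.36299732e-03, -4.44239974e+01,  2.63037014e+01,  7.90081773e-03,
       -8.03877379e-05,  9.93428273e-06]), 'position': array([ 0.12095611, -0.53600759,  0.2305845 ]), 'eef_rot': array([-7.67749965e-04,  9.93856587e-01,  1.10672921e-01,  1.71407663e-05]), 'wrist_force': array([-0.15984389,  0.29659437, -0.02873019]), 'ft_torque': array([ 0.0328692 ,  0.0411582 , -0.00632602]), 'finger_force': 0.0, 'gripper_width': 0.08505361750863191}
```

View pics/scene0.png

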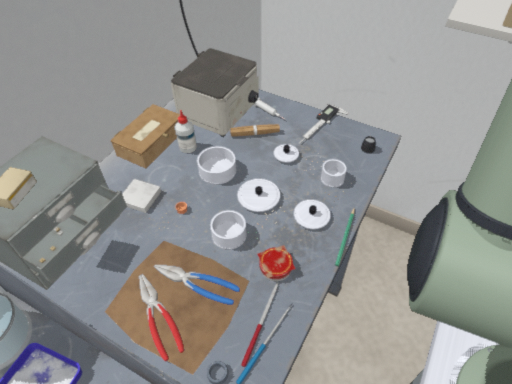

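View pics/top0.png

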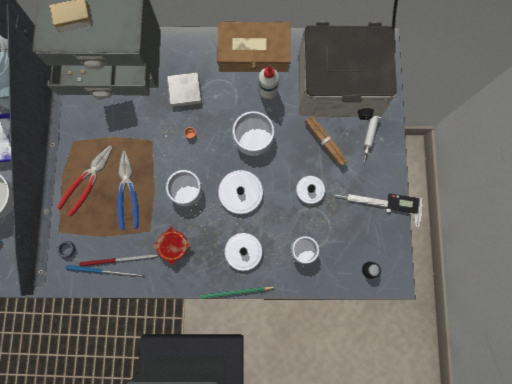

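The top view shows large pot (254,134), middle pot (183,189) and small pot (305,250). It also shows large lid (241,192), middle lid (243,252), small lid (311,190), bezel (190,133) and tin (172,245).

Create h.py:
```python
import numpy as np,cv2
from scipy.optimize import least_squares
from station import manip, capture
def cast(c,uv,z):
    uv=np.atleast_2d(uv).astype(float); d=np.c_[(uv[:,0]-c["cx"])/c["fx"],(uv[:,1]-c["cy"])/c["fy"],np.ones(len(uv))]@c["R"]
    o=-c["R"].T@c["t"]; return (o+d*((z-o[2])/d[:,2])[:,None])[:,:2]
def proj(c,X):
    p=c["R"]@np.array(X)+c["t"]; return np.array([c["fx"]*p[0]/p[2]+c["cx"],c["fy"]*p[1]/p[2]+c["cy"]])
def mask(c,kind):
    h=cv2.cvtColor(c["img"],cv2.COLOR_RGB2HSV)
    if kind=="alu": return cv2.inRange(h,(0,0,140),(180,60,255))
    if kind=="black": return cv2.inRange(h,(0,0,0),(180,255,50))
    if kind=="copper": return cv2.inRange(h,(4,110,60),(18,255,255))
def blob(c,kind,near,r=40):
    m=mask(c,kind); w=np.zeros_like(m); cv2.circle(w,tuple(int(round(float(v))) for v in near),r,255,-1)
    cs,_=cv2.findContours(m&w,cv2.RETR_EXTERNAL,cv2.CHAIN_APPROX_NONE)
    cs=[k for k in cs if len(k)>=6]
    k=min(cs,key=lambda k:-cv2.pointPolygonTest(k,(float(near[0]),float(near[1])),True)); return k[:,0,:]
def circ(c,k,z,R):
    """circle of contour points cast on plane z; only far side from camera nadir used"""
    P=cast(c,k,z); o=(-c["R"].T@c["t"])[:2]; m=P.mean(0)
    for i in range(4):
        v=(m-o)/np.linalg.norm(m-o); Q=P[(P-m)@v>0.0]
        f=least_squares(lambda p:np.hypot(*(Q-p[:2]).T)-p[2],[*m,R],loss="soft_l1",f_scale=.001); m=f.x[:2]
    g=least_squares(lambda p:np.hypot(*(Q-p).T)-R,m,loss="soft_l1",f_scale=.001)
    return g.x,f.x
```

Run:
```python
from h import *
T={"L":(254,134),"M":(183,189),"S":(305,250)};Sc={"L":(217,165),"M":(228,230),"S":(333,173)}
LT={"l":(241,192),"m":(243,252),"s":(311,190)};LS={"l":(259,194),"m":(312,213),"s":(286,153)}
D=dict(L=.084,M=.068,S=.052,l=.09,m=.074,s=.058)
for n,A,B in(("top",T,LT),("scene",Sc,LS)):
    c=capture(n);print(n,"cam",-c["R"].T@c["t"])
    for k,p in A.items():
        g,f=circ(c,blob(c,"alu",p),.036,D[k]/2);print(k,g.round(4),f.round(4))
    for k,p in B.items():
        b=blob(c,"alu",p); g,f=circ(c,b,.012,D[k]/2)
        kb=blob(c,"black",p,12);kc=np.mean(kb,0);print(k,g.round(4),f.round(4),"knob",cast(c,kc,.023).round(4),len(kb))
    p=(190,133) if n=="top" else (182,208)
    b=blob(c,"copper",p,12);g,f=circ(c,b,.013,.012);print("bezel",g.round(4),f.round(4),cast(c,b.mean(0),.0065))
    m=cv2.inRange(cv2.cvtColor(c["img"],cv2.COLOR_RGB2HSV),(0,150,80),(6,255,255))
```

```text
top cam [ 0.3990431  -0.19947999  0.86528669]
L [ 0.6729 -0.2053] [ 0.6733 -0.2053  0.0417]
M [ 0.5575 -0.0682] [ 0.5577 -0.068   0.0338]
S [ 0.4364 -0.3059] [ 0.4367 -0.3068  0.0253]
l [ 0.5525 -0.1806] [ 0.5525 -0.1806  0.045 ] knob [[ 0.5526 -0.181 ]] 16
m [ 0.4327 -0.1876] [ 0.4334 -0.1873  0.0364] knob [[ 0.4325 -0.1874]] 15
s [ 0.5581 -0.3215] [ 0.5586 -0.3219  0.0285] knob [[ 0.5578 -0.3222]] 16
bezel [ 0.6741 -0.0763] [ 0.6764 -0.075   0.01  ] [[ 0.67751574 -0.07452855]]
scene cam [0.27905124 0.31228214 0.66417686]
L [ 0.718  -0.2561] [ 0.7187 -0.2568  0.0411]
M [ 0.5751 -0.1118] [ 0.5684 -0.0793  0.0655]
S [ 0.4579 -0.3864] [ 0.4471 -0.3469  0.0659]
l [ 0.5779 -0.248 ] [ 0.5737 -0.2354  0.0565] knob [[ 0.5503 -0.1775]] 12
m [ -138.6361 -1844.988 ] [-1.386361e+02 -1.844988e+03  3.700000e-02] knob [[ 0.4308 -0.1845]] 15
s [  603.7597 -1048.8765] [ 6.0375970e+02 -1.0488765e+03  2.9000000e-02] knob [[ 0.556  -0.3188]] 12
bezel [ 0.6722 -0.0699] [ 0.6744 -0.072   0.0096] [[ 0.67502648 -0.07350385]]
```

Time: 88s; rows 20 = 1.67s. Ample: ~50 calls. Camera calls 0.05.

The top-view fits match the known radii, so I'll use them. Next I square up the tool and move over the bezel.

Units first: shifts go in shares of 0.8 m and turns go in shares of 2 rad. So 0.643 m / 0.8 = 0.8038, -0.15 m / 0.8 = -0.1875, 0.222 rad / 2 = 0.111.

tcp_steps:
  increments: {"tx":[0.375,0.375,0.375,0.375,0.8038,0.8038,0.8038,0.8038,0.8038,0.8038,0.8038,0.8038,0.8038,0.8038,0.8038,0.8038,0.8038,0.8038,0.8038,0.8038],"ty":[-0.1875,-0.1875,-0.1875,-0.1875,-0.4113,-0.4113,-0.4113,-0.4113,-0.4113,-0.4113,-0.4113,-0.4113,-0.4113,-0.4113,-0.4113,-0.4113,-0.4113,-0.4113,-0.4113,-0.4113],"tz":[0.05,0.05,0.05,0.05,0.1,0.1,0.1,0.1,0.1,0.1,0.1,0.1,0.1,0.1,0.1,0.1,0.1,0.1,0.1,0.1],"turn":[0.111,0.111,0.111,0.111,0.111,0.111,0.111,0.111,0.111,0.111,0.111,0.111,0.111,0.111,0.111,0.111,0.111,0.111,0.111,0.111],"aperture":[0.045,0.045,0.045,0.045,0.045,0.045,0.045,0.045,0.045,0.045,0.045,0.045,0.045,0.045,0.045,0.045,0.045,0.045,0.045,0.045]}
  clamp_n: 30

```text
time_s: 1.87
position: [0.6759, -0.073, 0.1502]
eef_rot: [0.0, 1.0, 0.001, -0.001]
wrist_force: [0.2, -1.1, 1.3]
gripper_width: 0.0449
finger_force: 0.0
```

Run:
```python
from h import *
s=manip.state();print(s["position"],s["eef_rot"],s["joint_positions"])
c=capture("wrist");cv2.imwrite("pics/w1.png",c["img"][:,:,::-1]);print(proj(c,[.676,-.074,.0065]))
```

```text
[ 0.67592098 -0.07297838  0.15015096] [ 5.06175956e-07  9.99999215e-01  9.61082759e-04 -8.04210486e-04] [-2.15868181e-01  6.24241007e-01  7.55716708e-02  1.02369753e+00
 -3.47014931e-04  2.92380258e+00]
[260.31482976 177.81337296]
```

View pics/w1.png

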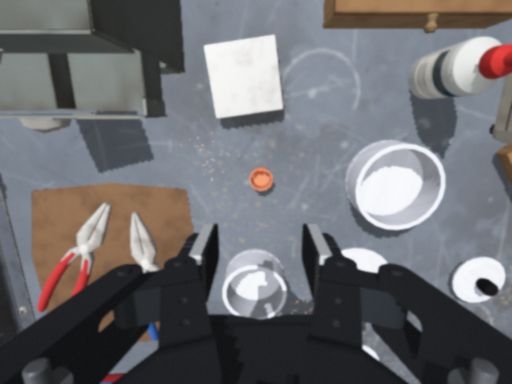

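The bezel shows at (261,180), against a prediction of (260,178). I'll refine its position from this view along with the visible large pot.

Run:
```python
from h import *
c=capture("wrist");print(-c["R"].T@c["t"])
b=blob(c,"copper",(261,180),20);e=cv2.minEnclosingCircle(b);print(e,cast(c,b.mean(0),.010),cast(c,e[0],.013))
print(circ(c,blob(c,"alu",(396,186),60),.036,.042))
```

```text
[ 0.74349045 -0.07467799  0.29307551]
((260.0, 178.0), 11.401854515075684) [[ 0.67591547 -0.07453514]] [[ 0.67663169 -0.07466791]]
(array([ 0.65776507, -0.2176111 ]), array([ 0.66219853, -0.20970046,  0.04949763]))
```

In the tool's units: 0.146 m / 0.8 = 0.1825, 0.0015 m / 0.8 = 0.0019.

tcp_steps:
  increments: {"tx":[0,0,0,0,0,0,0,0,0,0,0,0,0,0],"ty":[0.0019,0.0019,0.0019,0.0019,0.0019,0.0019,0.0019,0.0019,0.0019,0.0019,0.0019,0.0019,0.0019,0.0019],"tz":[0.125,0.125,0.125,0.15,0.1625,0.175,0.1825,0.1825,0.1825,0.1825,0.1825,0.1825,0.1825,0.1825],"turn":[0,0,0,0,0,0,0,0,0,0,0,0,0,0],"aperture":[0.045,0.045,0.045,0.045,0.045,0.045,0.045,0.045,0.01,0.01,0.01,0.01,0.01,0.01]}
  clamp_n: 20

```text
time_s: 3.13
position: [0.6769, -0.0759, 0.0067]
eef_rot: [0.0, 1.0, -0.0, 0.001]
wrist_force: [-1.0, -0.4, 6.3]
gripper_width: 0.0213
finger_force: 19.9
```

In the tool's units: -0.1 m / 0.8 = -0.125, -0.08 m / 0.8 = -0.1.

tcp_steps:
  increments: {"tx":[0,0,0,0,0,0],"ty":[0,0,0,0,0,0],"tz":[-0.025,-0.05,-0.1,-0.125,-0.125,-0.125],"turn":[0,0,0,0,0,0],"aperture":[0.01,0.01,0.01,0.01,0.01,0.01]}

```text
time_s: 3.63
position: [0.6771, -0.0758, 0.107]
eef_rot: [0.0, 1.0, -0.0, 0.002]
wrist_force: [0.6, 0.1, -0.9]
gripper_width: 0.0212
finger_force: 19.8
```

Run:
```python
from h import *
c=capture("wrist");a=c["img"][:,:,::-1]
s=capture("scene");p=proj(s,[.677,-.076,.11]).astype(int);print(p)
b=s["img"][max(p[1]-50,0):p[1]+50,p[0]-60:p[0]+60,::-1]
b=cv2.resize(b,(500,384));cv2.imwrite("pics/g1.png",np.hstack([a[:,100:400],b]))
```

```text
[173 171]
```

View pics/g1.png

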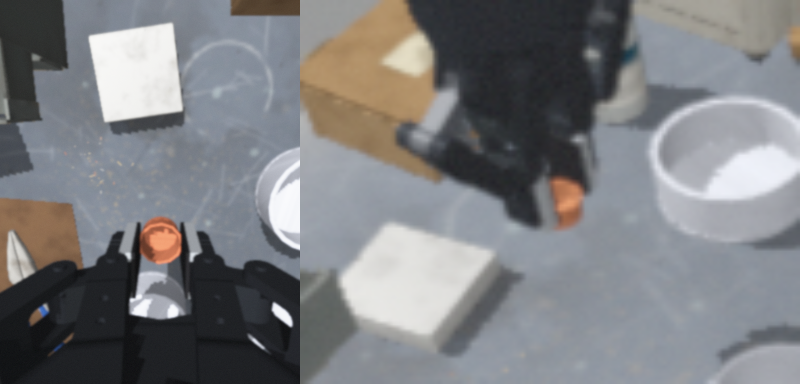

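The bezel is held at the fingertips. I'll zoom in to judge its tilt.

Run:
```python
from h import *
c=capture("wrist");a=c["img"][195:285,205:315,::-1];print(proj(c,[.677,-.076,.107]),proj(c,[.677,-.076,.12]))
s=capture("scene")["img"][155:205,145:215,::-1]
cv2.imwrite("pics/g2.png",np.hstack([cv2.resize(a,(440,360),interpolation=2),cv2.resize(s,(360,360),interpolation=2)]))
```

```text
[259.82839181 237.35259146] [259.7924344  248.79912832]
```

View pics/g2.png

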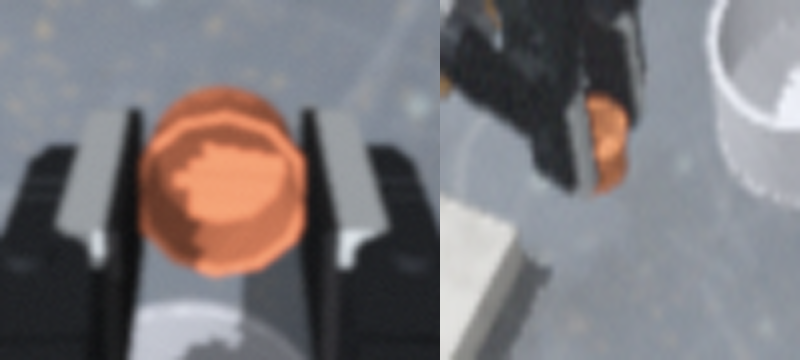

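Held nearly upright, with the rim centre at about (261,244) and the base about 6 mm below the TCP. Before placing, I'll triangulate the bottle cap's height for clearance and get the tin position.

Run:
```python
from h import *
t=capture("top");s=capture("scene")
def red(c,near):
    h=cv2.cvtColor(c["img"],cv2.COLOR_RGB2HSV);m=cv2.inRange(h,(0,150,80),(4,255,255))|cv2.inRange(h,(174,150,80),(180,255,255))
    ys,xs=np.nonzero(m);k=np.hypot(xs-near[0],ys-near[1])<16;return np.array([xs[k].mean(),ys[k].mean()])
a,b=red(t,(268,72)),red(s,(183,119));print(a,b)
P=[np.array([[c["fx"],0,c["cx"]],[0,c["fy"],c["cy"]],[0,0,1]])@np.c_[c["R"],c["t"]] for c in(t,s)]
X=cv2.triangulatePoints(P[0],P[1],a,b);print("cap",(X[:3]/X[3]).T)
print("pot L again",circ(t,blob(t,"alu",(254,134)),.036,.042))
print(manip.state()["position"])
```

```text
[268.9125  71.65  ] [nan nan]
cap [[nan nan nan]]
pot L again (array([ 0.67329797, -0.20522192]), array([ 0.67299744, -0.2052297 ,  0.04224033]))
[ 0.67485901 -0.07542487  0.10362101]<stdin>:5: RuntimeWarning: Mean of empty slice.
  ret = ret.dtype.type(ret / rcount)
```

Run:
```python
from h import *
t=capture("top");s=capture("scene")
P=[np.array([[c["fx"],0,c["cx"]],[0,c["fy"],c["cy"]],[0,0,1]])@np.c_[c["R"],c["t"]] for c in(t,s)]
X=cv2.triangulatePoints(P[0],P[1],np.array([268.9,71.65]),np.array([182.5,118.]));print("cap",(X[:3]/X[3]).T)
```

```text
cap [[ 0.77623616 -0.2358908   0.08537393]]
```

tcp_steps:
  increments: {"tx":[-0.0025,-0.0025,-0.0025,-0.0025,-0.0025,-0.0025,-0.0025],"ty":[0.05,0.1,0.1375,0.1625,0.1625,0.1625,0.1625],"tz":[0,0,0,0,0,0,0],"turn":[0,0,0,0,0,0,0],"aperture":[0.01,0.01,0.01,0.01,0.01,0.01,0.01]}

```text
time_s: 4.62
position: [0.6735, -0.205, 0.1048]
eef_rot: [-0.0, 1.0, -0.0, -0.0]
wrist_force: [0.8, 1.0, -0.5]
gripper_width: 0.0212
finger_force: 19.8
```

In the tool's units: 0.092 m / 0.8 = 0.115, 0.083 m / 0.8 = 0.1038.

tcp_steps:
  increments: {"tx":[0,0,0,0,0,0,0,0,0],"ty":[0,0,0,0,0,0,0,0,0],"tz":[0.0375,0.075,0.0938,0.1038,0.11,0.115,0.115,0.115,0.115],"turn":[0,0,0,0,0,0,0,0,0],"aperture":[0.01,0.01,0.01,0.01,0.01,0.01,0.01,0.01,0.01]}

```text
time_s: 5.37
position: [0.6748, -0.2059, 0.0147]
eef_rot: [0.0, 1.0, -0.0, 0.001]
wrist_force: [0.3, 0.4, 0.6]
gripper_width: 0.0214
finger_force: 19.8
```

In the tool's units: 0.001 m / 0.8 = 0.0013.

tcp_steps:
  increments: {"tx":[0,0,0,0,0,0],"ty":[0,0,0,0,0,0],"tz":[0,0,0,0.0013,0.0013,0.0013],"turn":[0,0,0,0,0,0],"aperture":[0.01,0.01,0.01,0.01,0.01,0.01]}

```text
time_s: 5.87
position: [0.6737, -0.2056, 0.0122]
eef_rot: [-0.0, 1.0, -0.0, -0.0]
wrist_force: [0.1, -0.8, -0.6]
gripper_width: 0.0212
finger_force: 19.8
```

```bash
python3 -c "
from h import *
for i in range(4): capture('wrist'); s=manip.state();print(s['position'],s['wrist_force'])"
```

```text
[ 0.67376002 -0.20565683  0.01218594] [-0.27738154  0.04110211 -0.61780992]
[ 0.67380286 -0.2056494   0.01218723] [ 0.17917076  0.24418529 -0.81503903]
[ 0.67380728 -0.20565168  0.01223545] [ 0.09632384 -0.06021625  0.1587156 ]
[ 0.67384169 -0.20565179  0.01225561] [ 0.15618871  0.19262867 -0.80818005]
```

In the tool's units: 0.0015 m / 0.8 = 0.0019, 0.001 m / 0.8 = 0.0013.

tcp_steps:
  increments: {"tx":[0,0,0,0,0],"ty":[0,0,0,0,0],"tz":[0.0013,0.0019,0.0019,0.0019,0.0019],"turn":[0,0,0,0,0],"aperture":[0.01,0.01,0.01,0.01,0.01]}

```text
time_s: 6.48
position: [0.6739, -0.2057, 0.0108]
eef_rot: [0.0, 1.0, -0.0, 0.0]
wrist_force: [-0.9, 0.8, 1.3]
gripper_width: 0.0215
finger_force: 19.9
```

tcp_steps:
  increments: {"tx":[0,0,0,0,0],"ty":[0,0,0,0,0],"tz":[0.0013,0.0019,0.0019,0.0019,0.0019],"turn":[0,0,0,0,0],"aperture":[0.01,0.01,0.01,0.01,0.01]}

```text
time_s: 6.9
position: [0.6739, -0.2057, 0.0107]
eef_rot: [0.0, 1.0, -0.0, 0.0]
wrist_force: [-3.2, 1.1, 7.5]
gripper_width: 0.0217
finger_force: 20.4
```

In the tool's units: -0.13 m / 0.8 = -0.1625, -0.09 m / 0.8 = -0.1125.

tcp_steps:
  increments: {"tx":[0,0,0,0,0,0,0,0,0,0],"ty":[0,0,0,0,0,0,0,0,0,0],"tz":[-0.0013,-0.0013,-0.0013,-0.0013,-0.025,-0.0625,-0.1125,-0.1625,-0.1625,-0.1625],"turn":[0,0,0,0,0,0,0,0,0,0],"aperture":[0.034,0.034,0.034,0.034,0.034,0.034,0.034,0.05,0.05,0.05]}

```text
time_s: 7.73
position: [0.6761, -0.2066, 0.1429]
eef_rot: [0.001, 1.0, -0.0, 0.003]
wrist_force: [-1.0, 0.2, -0.8]
gripper_width: 0.05
finger_force: 0.0
```

Run:
```python
from h import *
c=capture("wrist");cv2.imwrite("pics/w2.png",c["img"][:,:,::-1]);print(proj(c,[.674,-.2055,.010]))
t=capture("top");print(circ(t,blob(t,"alu",(254,134)),.036,.042))
```

```text
[257.89606077 183.41650008]
(array([ 0.67367044, -0.20511175]), array([ 0.67304167, -0.20513798,  0.04249803]))
```

View pics/w2.png

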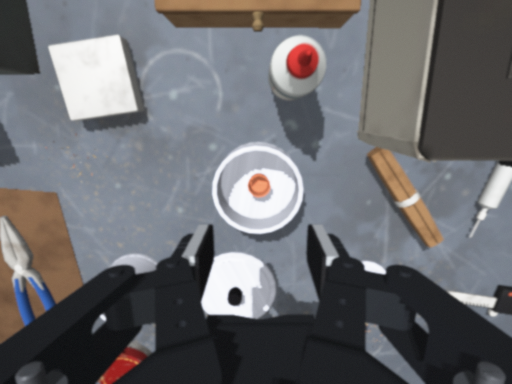

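The bezel stands upright near the centre of the large pot at (259,185). Next is the large lid at (0.5525, -0.181).

In the tool's units: -0.1215 m / 0.8 = -0.1519, -0.0247 m / 0.8 = -0.0309.

tcp_steps:
  increments: {"tx":[-0.05,-0.1,-0.1519,-0.1519,-0.1519,-0.1519,-0.1519,-0.1519,-0.1519],"ty":[-0.0125,-0.025,-0.0309,-0.0309,-0.0309,-0.0309,-0.0309,-0.0309,-0.0309],"tz":[0,0.0375,0.075,0.1,0.1,0.1,0.1,0.1,0.1],"turn":[0,0,0,0,0,0,0,0,0],"aperture":[0.05,0.05,0.05,0.05,0.05,0.05,0.05,0.05,0.05]}

```text
time_s: 8.58
position: [0.555, -0.1819, 0.0608]
eef_rot: [0.001, 1.0, 0.0, 0.002]
wrist_force: [0.0, 0.9, 0.4]
gripper_width: 0.0502
finger_force: 0.0
```

Run:
```python
from h import *
c=capture("wrist");cv2.imwrite("pics/w3.png",c["img"][:,:,::-1]);print(manip.state()["position"],proj(c,[.5525,-.181,.03]))
```

```text
[ 0.55454999 -0.18170493  0.06060729] [257.47327461 221.61827407]
```

View pics/w3.png

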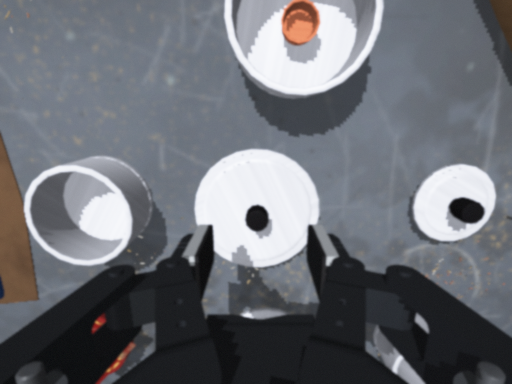

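The knob shows at (257,218) against a prediction of (257,222), which agrees. I'll descend and grip it.

In the tool's units: 0.0445 m / 0.8 = 0.0556, -0.001 m / 0.8 = -0.0013.

tcp_steps:
  increments: {"tx":[-0.0013,-0.0013,-0.0013,-0.0013,-0.0013,-0.0013,-0.0013,-0.0013,-0.0013,-0.0013,-0.0013,-0.0013],"ty":[0,0,0,0,0,0,0,0,0,0,0,0],"tz":[0.025,0.0438,0.0556,0.0556,0.0556,0.0556,0.0556,0.0556,0.0556,0.0556,0.0556,0.0556],"turn":[0,0,0,0,0,0,0,0,0,0,0,0],"aperture":[0.05,0.05,0.05,0.05,0.05,0.01,0.01,0.01,0.01,0.01,0.01,0.01]}
  clamp_n: 60

```text
time_s: 9.63
position: [0.5522, -0.1812, 0.016]
eef_rot: [0.0, 1.0, -0.0, 0.001]
wrist_force: [-0.9, 0.5, 5.8]
gripper_width: 0.0131
finger_force: 58.5
```

In the tool's units: -0.08 m / 0.8 = -0.1, -0.06 m / 0.8 = -0.075.

tcp_steps:
  increments: {"tx":[0,0,0,0,0,0,0,0],"ty":[0,0,0,0,0,0,0,0],"tz":[-0.0125,-0.0375,-0.075,-0.1,-0.1,-0.1,-0.1,-0.1],"turn":[0,0,0,0,0,0,0,0],"aperture":[0.01,0.01,0.01,0.01,0.01,0.01,0.01,0.01]}

```text
time_s: 10.3
position: [0.5502, -0.1804, 0.0936]
eef_rot: [-0.001, 1.0, -0.0, -0.001]
wrist_force: [0.1, 0.5, -1.2]
gripper_width: 0.013
finger_force: 58.5
```

Run:
```python
from h import *
c=capture("wrist");s=capture("scene");print(manip.state()["position"])
p=proj(s,[.553,-.181,.09]).astype(int)
cv2.imwrite("pics/w4.png",np.hstack([c["img"][100:,60:452,::-1],cv2.resize(s["img"][p[1]-40:p[1]+31,p[0]-50:p[0]+50,::-1],(400,284))]))
```

```text
[ 0.55036868 -0.18048235  0.0934885 ]
```

View pics/w4.png

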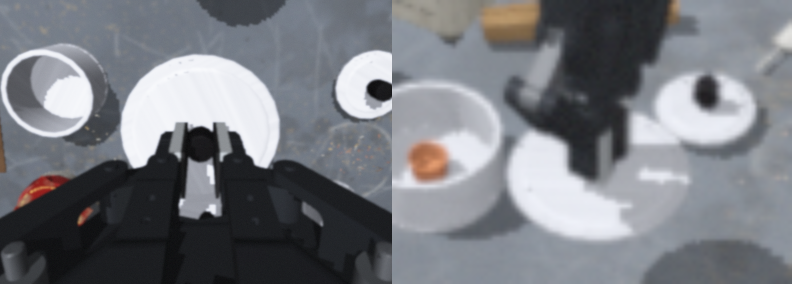

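The large lid is held level. I'll move it over the large pot.

In the tool's units: 0.122 m / 0.8 = 0.1525, 0.0248 m / 0.8 = 0.031.

tcp_steps:
  increments: {"tx":[0.0375,0.075,0.1125,0.1375,0.1525,0.1525,0.1525,0.1525,0.1525,0.1525,0.1525],"ty":[0.0075,0.015,0.0225,0.031,0.031,0.031,0.031,0.031,0.031,0.031,0.031],"tz":[0,0,0,0,0,0,0,0,0,0,0],"turn":[0,0,0,0,0,0,0,0,0,0,0],"aperture":[0.01,0.01,0.01,0.01,0.01,0.01,0.01,0.01,0.01,0.01,0.01]}

```text
time_s: 11.32
position: [0.6728, -0.2057, 0.095]
eef_rot: [-0.0, 1.0, -0.0, -0.0]
wrist_force: [-0.0, 0.6, -0.2]
gripper_width: 0.0131
finger_force: 58.6
```

Run:
```python
from h import *
t=capture("top");p=manip.state()["position"];print(p)
```

```text
[ 0.67297182 -0.20574417  0.0951235 ]
```

Within 1 mm. Seated TCP z should be about 0.044, so I go down about 0.0495 and release.

In the tool's units: 0.05 m / 0.8 = 0.0625, 0.047 m / 0.8 = 0.0588.

tcp_steps:
  increments: {"tx":[0.0006,0.0006,0.0006,0.0006,0.0006,0.0006,0.0006,0.0006,0.0006],"ty":[0,0,0,0,0,0,0,0,0],"tz":[0.025,0.0438,0.0525,0.0588,0.0625,0.0625,0.0625,0.0625,0.0625],"turn":[0,0,0,0,0,0,0,0,0],"aperture":[0.01,0.01,0.01,0.01,0.01,0.01,0.01,0.01,0.01]}

```text
time_s: 12.12
position: [0.6744, -0.206, 0.0457]
eef_rot: [0.0, 1.0, -0.0, 0.001]
wrist_force: [0.0, -0.3, -0.8]
gripper_width: 0.0131
finger_force: 58.6
```

tcp_steps:
  increments: {"tx":[0,0,0,0],"ty":[0,0,0,0],"tz":[0.0013,0.0013,0.0013,0.0013],"turn":[0,0,0,0],"aperture":[0.01,0.01,0.01,0.01]}

```text
time_s: 12.45
position: [0.674, -0.2058, 0.044]
eef_rot: [0.0, 1.0, -0.0, 0.0]
wrist_force: [-0.5, -0.8, -0.0]
gripper_width: 0.013
finger_force: 58.7
```

In the tool's units: 0.001 m / 0.8 = 0.0013.

tcp_steps:
  increments: {"tx":[0,0,0],"ty":[0,0,0],"tz":[0.0013,0.0013,0.0013],"turn":[0,0,0],"aperture":[0.01,0.01,0.01]}

```text
time_s: 12.7
position: [0.6741, -0.2058, 0.044]
eef_rot: [0.0, 1.0, -0.0, 0.0]
wrist_force: [-2.2, 0.8, 5.0]
gripper_width: 0.0132
finger_force: 59.4
```

tcp_steps:
  increments: {"tx":[0,0,0,0,0,0,-0.05,-0.1,-0.15,-0.2,-0.25,-0.3013,-0.3013,-0.3013,-0.3013,-0.3013,-0.3013,-0.3013],"ty":[0,0,0,0,0,0,-0.0038,-0.0075,-0.0113,-0.015,-0.0188,-0.0225,-0.0225,-0.0225,-0.0225,-0.0225,-0.0225,-0.0225],"tz":[0,0,0,0,-0.0375,-0.0875,-0.0875,-0.0875,-0.0875,-0.0875,-0.0875,-0.05,-0.025,-0.025,-0.025,-0.025,-0.025,-0.025],"turn":[0,0,0,0,0,0,0,0,0,0,0,0,0,0,0,0,0,0],"aperture":[0.04,0.04,0.04,0.04,0.05,0.05,0.05,0.05,0.05,0.05,0.05,0.05,0.05,0.05,0.05,0.05,0.05,0.05]}

```text
time_s: 14.2
position: [0.435, -0.1885, 0.0639]
eef_rot: [0.001, 1.0, 0.0, 0.001]
wrist_force: [0.3, 0.2, 0.2]
gripper_width: 0.0499
finger_force: 0.0
```

Run:
```python
from h import *
c=capture("wrist");cv2.imwrite("pics/w5.png",c["img"][:,:,::-1]);print(manip.state()["position"],proj(c,[.4326,-.1875,.026]))
t=capture("top");b=blob(t,"alu",(254,134));print(circ(t,b,.040,.045),"knob",cast(t,blob(t,"black",(254,132),14).mean(0),.051))
```

```text
[ 0.43459357 -0.1883507   0.06368535] [257.31107592 217.49706271]
(array([ 0.67422575, -0.20635561]), array([ 0.67414285, -0.20635394,  0.04506538])) knob [[ 0.6743873  -0.20656954]]
```

View pics/w5.png

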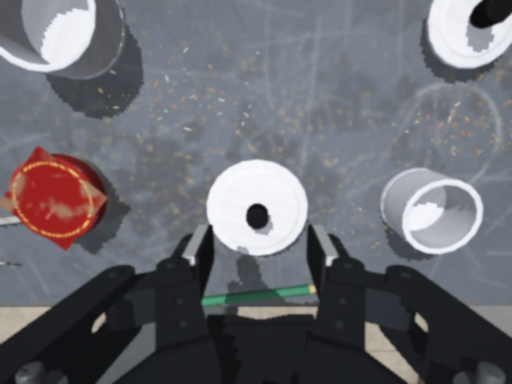

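The large lid is seated (disc fit at the 40 mm plane has radius 45.07 mm and is about 1 mm off centre). The middle knob at (257,217) is as predicted.

In the tool's units: 0.0475 m / 0.8 = 0.0594, -0.001 m / 0.8 = -0.0013.

tcp_steps:
  increments: {"tx":[-0.0013,-0.0013,-0.0013,-0.0013,-0.0013,-0.0013,-0.0013,-0.0013,-0.0013,-0.0013,-0.0013,-0.0013,-0.0013],"ty":[-0.0006,-0.0006,-0.0006,-0.0006,-0.0006,-0.0006,-0.0006,-0.0006,-0.0006,-0.0006,-0.0006,-0.0006,-0.0006],"tz":[0.025,0.0438,0.0594,0.0594,0.0594,0.0594,0.0594,0.0594,0.0594,0.0594,0.0594,0.0594,0.0594],"turn":[0,0,0,0,0,0,0,0,0,0,0,0,0],"aperture":[0.05,0.05,0.05,0.05,0.05,0.01,0.01,0.01,0.01,0.01,0.01,0.01,0.01]}
  clamp_n: 60

```text
time_s: 15.38
position: [0.4326, -0.1876, 0.0163]
eef_rot: [0.0, 1.0, -0.0, 0.001]
wrist_force: [-0.6, 0.4, 5.9]
gripper_width: 0.0131
finger_force: 58.5
```

tcp_steps:
  increments: {"tx":[0,0,0,0,0,0,0,0,0,0],"ty":[0,0,0,0,0,0,0,0,0,0],"tz":[-0.0125,-0.0375,-0.075,-0.1,-0.1,-0.1,-0.1,-0.1,-0.1,-0.1],"turn":[0,0,0,0,0,0,0,0,0,0],"aperture":[0.01,0.01,0.01,0.01,0.01,0.01,0.01,0.01,0.01,0.01]}

```text
time_s: 16.22
position: [0.4312, -0.1868, 0.0943]
eef_rot: [-0.001, 1.0, -0.0, -0.001]
wrist_force: [0.0, -0.5, -1.5]
gripper_width: 0.0131
finger_force: 58.6
```

In the tool's units: 0.126 m / 0.8 = 0.1575, -0.119 m / 0.8 = -0.1488.

tcp_steps:
  increments: {"tx":[0.0313,0.0625,0.0938,0.125,0.1575,0.1575,0.1575,0.1575,0.1575,0.1575,0.1575],"ty":[-0.0313,-0.0625,-0.0938,-0.125,-0.1488,-0.1488,-0.1488,-0.1488,-0.1488,-0.1488,-0.1488],"tz":[0,0,0,0,0,0,0,0,0,0,0],"turn":[0,0,0,0,0,0,0,0,0,0,0],"aperture":[0.01,0.01,0.01,0.01,0.01,0.01,0.01,0.01,0.01,0.01,0.01]}

```text
time_s: 17.13
position: [0.5571, -0.069, 0.0952]
eef_rot: [-0.0, 1.0, -0.001, -0.0]
wrist_force: [-0.5, -0.2, -1.3]
gripper_width: 0.0127
finger_force: 58.8
```

Run:
```python
from h import *
c=capture("wrist");p=manip.state();print(p["position"],p["joint_positions"])
s=capture("scene");q=proj(s,[.558,-.068,.06]).astype(int)
cv2.imwrite("pics/w6.png",np.hstack([c["img"][100:,60:452,::-1],cv2.resize(s["img"][q[1]-40:q[1]+31,q[0]-50:q[0]+50,::-1],(400,284))]))
```

```text
[ 0.55734064 -0.06894219  0.095363  ] [-2.54495035e-01  4.72962335e-01 -3.46789902e-01  7.51224456e-01
 -2.41796434e-05  2.88869131e+00]
```

View pics/w6.png

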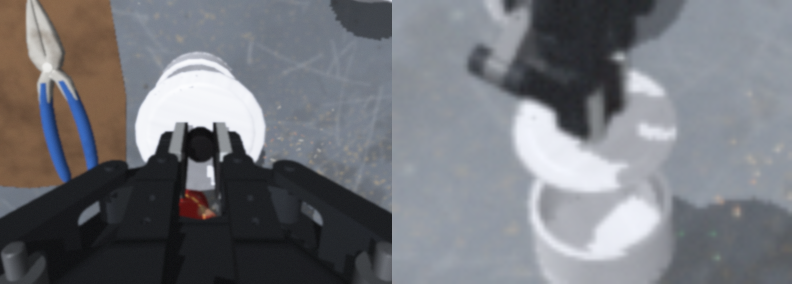

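The lid is level above the middle pot, so I lower it.

In the tool's units: 0.051 m / 0.8 = 0.0638, 0.047 m / 0.8 = 0.0588.

tcp_steps:
  increments: {"tx":[0.0003,0.0003,0.0003,0.0003,0.0003,0.0003,0.0003,0.0003,0.0003,0.0003],"ty":[-0.001,-0.001,-0.001,-0.001,-0.001,-0.001,-0.001,-0.001,-0.001,-0.001],"tz":[0.025,0.0438,0.0525,0.0588,0.0638,0.0638,0.0638,0.0638,0.0638,0.0638],"turn":[0,0,0,0,0,0,0,0,0,0],"aperture":[0.01,0.01,0.01,0.01,0.01,0.01,0.01,0.01,0.01,0.01]}

```text
time_s: 18.07
position: [0.5583, -0.0675, 0.0445]
eef_rot: [0.0, 1.0, -0.0, 0.0]
wrist_force: [-1.2, -0.2, -0.4]
gripper_width: 0.0128
finger_force: 59.0
```

tcp_steps:
  increments: {"tx":[0,0,0,0],"ty":[0,0,0,0],"tz":[0.0013,0.0013,0.0013,0.0013],"turn":[0,0,0,0],"aperture":[0.01,0.01,0.01,0.01]}

```text
time_s: 18.4
position: [0.5584, -0.0675, 0.0444]
eef_rot: [0.0, 1.0, -0.0, 0.0]
wrist_force: [-1.9, 0.5, 7.8]
gripper_width: 0.0132
finger_force: 59.7
```

In the tool's units: 0.2545 m / 0.8 = 0.3181, 0.24 m / 0.8 = 0.3.

tcp_steps:
  increments: {"tx":[0,0,0,0,0,0,0,0,0,0,0,0,0,0,0,0,0,0,0],"ty":[0,0,0,0,0,0,0.05,0.1,0.15,0.2,0.25,0.3,0.3181,0.3181,0.3181,0.3181,0.3181,0.3181,0.3181],"tz":[0,0,0,0,-0.0375,-0.0875,-0.0875,-0.0875,-0.0875,-0.0875,-0.0875,-0.05,-0.025,-0.025,-0.025,-0.025,-0.025,-0.025,-0.025],"turn":[0,0,0,0,0,0,0,0,0,0,0,0,0,0,0,0,0,0,0],"aperture":[0.04,0.04,0.04,0.04,0.05,0.05,0.05,0.05,0.05,0.05,0.05,0.05,0.05,0.05,0.05,0.05,0.05,0.05,0.05]}

```text
time_s: 19.98
position: [0.5589, -0.3212, 0.0646]
eef_rot: [0.001, 1.0, 0.001, 0.001]
wrist_force: [-0.3, -0.5, -0.3]
gripper_width: 0.0501
finger_force: 0.0
```

Run:
```python
from h import *
c=capture("wrist");cv2.imwrite("pics/w7.png",c["img"][:,:,::-1]);print(manip.state()["position"],proj(c,[.558,-.322,.026]))
print(cast(c,blob(c,"black",proj(c,[.558,-.322,.026]),20).mean(0),.026))
t=capture("top");b=blob(t,"alu",(183,187));print(circ(t,b,.040,.037),"knob",cast(t,blob(t,"black",(183,185),14).mean(0),.051))
```

```text
[ 0.55881448 -0.32124689  0.06438746] [260.09679773 215.10434052]
[[ 0.55909133 -0.32223881]]
(array([ 0.55864064, -0.06877474]), array([ 0.55887193, -0.06857941,  0.03676586])) knob [[ 0.55803535 -0.0688484 ]]
```

View pics/w7.png

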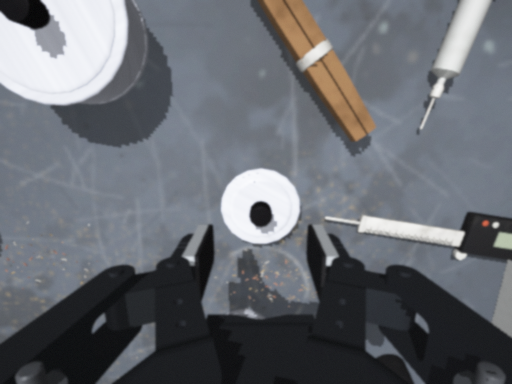

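The middle lid is seated. The small knob is at (261,214), and the caliper tip nearby at (325,218) lies flat; I'll use a narrower opening.

In the tool's units: 0.048 m / 0.8 = 0.06, 0.035 m / 0.8 = 0.0438.

tcp_steps:
  increments: {"tx":[-0.0006,-0.0006,-0.0006,-0.0006,-0.0006,-0.0006,-0.0006,-0.0006,-0.0006,-0.0006,-0.0006,-0.0006,-0.0006],"ty":[0.0013,0.0013,0.0013,0.0013,0.0013,0.0013,0.0013,0.0013,0.0013,0.0013,0.0013,0.0013,0.0013],"tz":[0.0125,0.025,0.0438,0.06,0.06,0.06,0.06,0.06,0.06,0.06,0.06,0.06,0.06],"turn":[0,0,0,0,0,0,0,0,0,0,0,0,0],"aperture":[0.036,0.036,0.036,0.036,0.036,0.036,0.01,0.01,0.01,0.01,0.01,0.01,0.01]}
  clamp_n: 60

```text
time_s: 21.17
position: [0.5578, -0.3231, 0.0157]
eef_rot: [0.0, 1.0, -0.0, 0.0]
wrist_force: [-0.6, -0.5, 1.3]
gripper_width: 0.0131
finger_force: 58.6
```

tcp_steps:
  increments: {"tx":[0,0,0,0,0,0,0,0,0,0],"ty":[0,0,0,0,0,0,0,0,0,0],"tz":[-0.0125,-0.0375,-0.075,-0.1,-0.1,-0.1,-0.1,-0.1,-0.1,-0.1],"turn":[0,0,0,0,0,0,0,0,0,0],"aperture":[0.01,0.01,0.01,0.01,0.01,0.01,0.01,0.01,0.01,0.01]}

```text
time_s: 22.0
position: [0.5568, -0.3225, 0.0941]
eef_rot: [-0.001, 1.0, -0.0, -0.001]
wrist_force: [1.4, -0.7, -0.6]
gripper_width: 0.0132
finger_force: 58.5
```

In the tool's units: -0.1207 m / 0.8 = -0.1509, -0.0164 m / 0.8 = -0.0205.

tcp_steps:
  increments: {"tx":[-0.0375,-0.075,-0.1125,-0.1375,-0.1509,-0.1509,-0.1509,-0.1509,-0.1509,-0.1509,-0.1509],"ty":[-0.005,-0.01,-0.015,-0.0205,-0.0205,-0.0205,-0.0205,-0.0205,-0.0205,-0.0205,-0.0205],"tz":[0,0,0,0,0,0,0,0,0,0,0],"turn":[0,0,0,0,0,0,0,0,0,0,0],"aperture":[0.01,0.01,0.01,0.01,0.01,0.01,0.01,0.01,0.01,0.01,0.01]}

```text
time_s: 22.92
position: [0.4376, -0.3066, 0.0951]
eef_rot: [0.0, 1.0, 0.0, 0.0]
wrist_force: [0.7, -0.1, -1.5]
gripper_width: 0.0131
finger_force: 58.6
```

Run:
```python
from h import *
c=capture("wrist");p=manip.state();print(p["position"])
s=capture("scene");q=proj(s,[.4365,-.306,.06]).astype(int)
cv2.imwrite("pics/w8.png",np.hstack([c["img"][100:,60:452,::-1],cv2.resize(s["img"][q[1]-40:q[1]+31,q[0]-50:q[0]+50,::-1],(400,284))]))
```

```text
[ 0.43734482 -0.30648165  0.09513192]
```

View pics/w8.png

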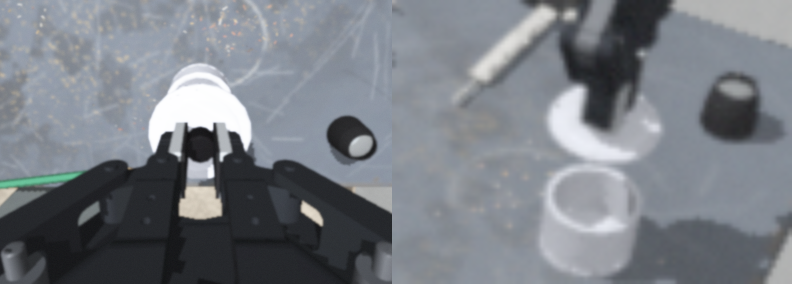

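The lid is level and lined up over the small pot, so I lower it.

In the tool's units: 0.051 m / 0.8 = 0.0638, 0.047 m / 0.8 = 0.0588.

tcp_steps:
  increments: {"tx":[-0.0006,-0.0006,-0.0006,-0.0006,-0.0006,-0.0006,-0.0006,-0.0006,-0.0006,-0.0006],"ty":[0,0,0,0,0,0,0,0,0,0],"tz":[0.025,0.0438,0.0525,0.0588,0.0638,0.0638,0.0638,0.0638,0.0638,0.0638],"turn":[0,0,0,0,0,0,0,0,0,0],"aperture":[0.01,0.01,0.01,0.01,0.01,0.01,0.01,0.01,0.01,0.01]}

```text
time_s: 23.85
position: [0.4366, -0.3067, 0.0447]
eef_rot: [0.0, 1.0, -0.0, 0.0]
wrist_force: [0.2, 0.4, -0.6]
gripper_width: 0.0133
finger_force: 58.6
```

tcp_steps:
  increments: {"tx":[0,0,0,0],"ty":[0,0,0,0],"tz":[0.0013,0.0013,0.0013,0.0013],"turn":[0,0,0,0],"aperture":[0.01,0.01,0.01,0.01]}

```text
time_s: 24.18
position: [0.4366, -0.3068, 0.0436]
eef_rot: [0.0, 1.0, -0.0, 0.0]
wrist_force: [0.2, -0.0, 3.3]
gripper_width: 0.0131
finger_force: 59.0
```

Contact. I'll release, rise and move clear, then check all three.

tcp_steps:
  increments: {"tx":[0,0,0,0,0,0,0,0,-0.05,-0.1,-0.15,-0.2,-0.2,-0.2,-0.2,-0.2],"ty":[0,0,0,0,0,0,0,0,0.05,0.1,0.1375,0.175,0.175,0.175,0.175,0.175],"tz":[0,0,0,0,-0.0375,-0.0875,-0.1375,-0.1875,-0.225,-0.225,-0.225,-0.225,-0.225,-0.225,-0.225,-0.225],"turn":[0,0,0,0,0,0,0,0,0,0,0,0,0,0,0,0],"aperture":[0.04,0.04,0.04,0.04,0.05,0.05,0.05,0.05,0.05,0.05,0.05,0.05,0.05,0.05,0.05,0.05]}

```text
time_s: 25.52
position: [0.276, -0.4463, 0.223]
eef_rot: [-0.001, 1.0, -0.001, 0.0]
wrist_force: [0.9, 0.5, -0.0]
gripper_width: 0.0498
finger_force: 0.0
```

Run:
```python
from h import *
t=capture("top");s=capture("scene")
for n,p,R in(("L",(.674,-.206),.045),("M",(.558,-.0685),.037),("S",(.4366,-.3068),.029)):
    b=blob(t,"alu",proj(t,[*p,.04]));print(n,*circ(t,b,.040,R),"knob",cast(t,blob(t,"black",proj(t,[*p,.051]),12).mean(0),.051))
cv2.imwrite("pics/end.png",np.hstack([t["img"][100:300,140:340,::-1].repeat(2,0).repeat(2,1),s["img"][100:300,170:370,::-1].repeat(2,0).repeat(2,1)]))
```

```text
L [ 0.67438579 -0.20639406] [ 0.67431697 -0.20639252  0.04505465] knob [[ 0.67438812 -0.20669338]]
M [ 0.55880715 -0.06863145] [ 0.5588168  -0.06862325  0.03699017] knob [[ 0.55803535 -0.0688484 ]]
S [ 0.43755186 -0.30653658] [ 0.43813205 -0.30795334  0.02782158] knob [[ 0.43705098 -0.30703064]]
```

View pics/end.png

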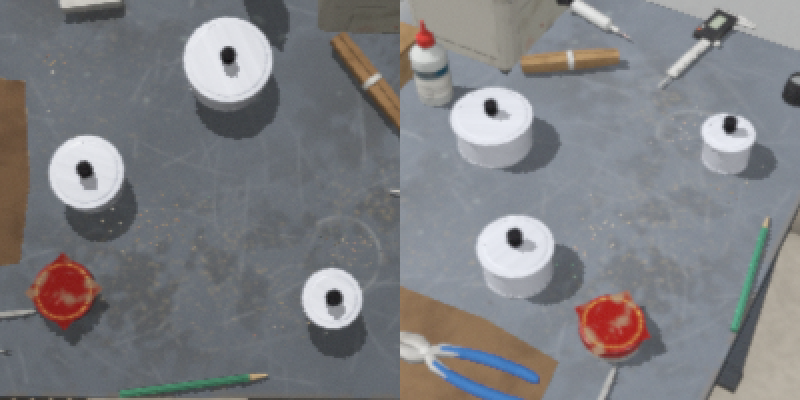

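All three lids sit flat and centred, the tin hasn't moved and the arm is clear, so I'm handing in.

```bash
python3 -c "
from station import manip, capture
print(manip.close_job())"
```

```text
the job is handed in; nothing more can be done
None
```

I stood the bezel upright in the largest pot, closed all three pots with their own lids (flat and centred in the final camera views) and handed the job in at about 26 s; no verdict was returned.

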